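# Cradle the ring clamp and bring the magnifier over it

### The arm

A 7-joint arm with a two-finger parallel gripper is mounted at the origin on the work surface. World frame = base frame: x ahead of the robot, y to its left, z up, the work surface at z = 0. Lengths are in m, angles in rad, forces in N, time in s.
With the tool pointing down it reaches from about 0.4 to 0.85 m from the base axis. Payload 10.4 kg.
Tool frame: the origin (TCP) lies on the centre line of the jaws, within the pads' length; the fingertips stand 19 mm ahead of it and the grasp point (between the pads) is the TCP (bot.nose_length is the distance from the TCP to the fingertips, in m); z points along the fingers, y is the line along which they close (so a half turn about z gives the same grasp; the last joint's range is limited). The gripper opens to 87 mm and grips with 3 to 60 N. Pads are 19 mm wide; open, the fingers measure 117 mm over their backs; the gripper's body (75 mm by 190 mm) begins 51 mm behind the grasp point.
Start: joints at [1.169, 0.332, -0.065, 1.46, 0.022, 1.35, -0.088], TCP at [0.231, -0.581, 0.242] pointing down, gripper open.
Joint ranges: [-2.6, 2.6], [-0.5, 2.12], [-1.47, 1.34], [0.16, 2.42], [-1.27, 4.41], [0.06, 2.06], [-2.6, 2.6]. Speed limits (rad/s): [2.22, 2.22, 2.79, 2.79, 3.14, 3.14, 3.14].

### API

Orientations are given as a rotation vector (axis times angle).
In Python, from station import bot gives the robot as it stands.
- The arm moves only by the tool step_arm, never from a script. Its argument "moves" is a list of rows, each a list of 3 entries, a list of its own where there are three numbers: the closure, from -1 (fully open) to 1 (shut), then the shift along the tool's x, y, z in units of 400 mm (1.0 is 400 mm), then the turn about the tool's z in units of 180 degrees (1.0 is 180 degrees). A call has exactly 10 rows; each row shifts and turns the commanded pose from where the row before left it, along the tool's axes as they then stand; what a row does not reach is not made up. A row lasts 1/8 s, in which the tool goes at most 62.5 mm and 10.7 degrees, less where a joint would pass 70% of its speed; a pose out of reach is approached as far as the arm can. A call with a number of a shift or a turn outside -1 to 1 is refused whole. A call with a gripper value outside its range is refused whole. The fingers move at their own pace and stop on an object; "squeeze" is the grip in N (left out, the last holds). Time passes only in rows, so rows that do not move let the fingers close, or fill a call up. It gives the time, the measured TCP pose, the force, the opening and the grip force at its end, in the units of the state.
- bot.get_state(): the state, without advancing time (a new reading comes with each control period).
- bot.snapshot(name): name is "scene" or "top"; returns a dict with "image" (480x640x3 uint8, red, green, blue), "fov_y" (degrees; the focal length in pixels is half the picture's height over the tangent of half this angle, whatever the lens; pixels are square), "cx", "cy" (the principal point, pixels), "distortion" ([k1, k2, p1, p2, k3] as OpenCV has them; the pictures are not rectified), "rvec" (rotation vector, rad) and "tvec" (3), from world to camera coordinates, as OpenCV has them. Camera axes: x right, y down, z forward; pixel columns grow to the right and rows downward; lengths in m; the calibration is good to about 2 mm. A picture is of the moment at which its call begins. There is no depth.
- bot.finish_job(): hands the job in; it is judged then, once.
The state is a dict: "time_s": time; "joints": joint angles; "joint_velocities": joint speeds; "tau": joint torques, N m; "tcp_pos": TCP position; "ee_rot": TCP orientation; "force": force on the tool from outside, world axes, zero at the start; "torque": the same for the moment, N m; "width": finger opening in m; "grip_force": force on a finger pad.
Only numpy, scipy, OpenCV 4.12 (cv2) and the standard library are available. Lean on these libraries where they do the work, as an engineer would, in place of code of your own. Each camera call takes 0.05 s, during which the arm holds its last target. There are 200 camera calls.

### The job

Prepare the stone check: lay the blue-handled ring clamp gently, without dropping it, fully down in the aluminium cradle, its brass collar between the two close-set forks and its stone end under where the lens comes. Then tilt the magnifier head down until it is level over the stone, and let go. Leave everything else on the bench where it is.

Things in the scene. Friction and masses are not known exactly. Their poses are not given: they have to be found in the camera images.
- clamp_blue: Ring clamp with a BLUE handle, loose on the table, 110 g: square bar 22 mm wide and high, 150 mm long, a gold ring and blue stone reaching to x = +97 mm. Origin: centre of the underside; x along the bar towards the stone (tail x = -75 mm), z up. Brass collar at x = +40 mm: 10 mm long, 42 mm wide with side wings, flush underneath. Grip across the handle, x -40 to +20 mm.
- clamp_blue_collar (a point): Centre of the blue clamp's collar, 11 mm above its underside.
- clamp_blue_stone (a point): The blue clamp's stone, 92 mm ahead of its origin along x, 11 mm above its underside.
- clamp_blue_grip (a point): A good grip point on the blue clamp's handle: x = -10 mm, 11 mm above its underside.
- clamp_orange: The same ring clamp with an ORANGE handle and amber stone: a bystander, not to be moved. Which of the two lies nearer the robot varies.
- station: Fixed station, origin on the table under the cradle. Dark base plate 12 mm thick, x -65 to +145, y -90 to +125 mm; magnifier post at x +115, y +80 mm. The cradle runs along y through the origin: the clamp lies in it with its x along station y (stone to +y), its origin then at station (0, 0, 45 mm). Forks: see cradle_slot.
- cradle_slot (a point): Where the seated collar's centre lies: station (0, 40, 56 mm). Three aluminium forks 8 mm thick stand at station y = -50, +28, +52 mm; the collar goes in the 16 mm gap between the last two, the fingers in the 70 mm between the first two. Notch floors 45 mm above the table, centred on x = 0, about 29 mm wide, flaring to 40 mm at the top, 69 mm high.
- magnifier (a joint): Tilt of the magnifier head in rad: 0 = level, reaching from the post towards station -x over the cradle; positive = raised (pi/2 = upright); range -0.6 to 1.9, no stop at level. A friction hinge (about 0.4 N m) that stays where it is left.
- magnifier_hinge (a point): Tilt axis of the magnifier head, parallel to station y: station (115, 80, 150 mm).
- magnifier_lens (a point): Centre of the lens, 100 mm from the hinge: a white ring of 90 mm outer diameter, 14 mm thick, with a clear glass disc.
- magnifier_tab (a point): Centre of the red grip tab at the head's free end, 160 mm from the hinge (tab from 141 to 175 mm): 30 mm wide along the hinge direction, 10 mm thick. Its z axis is normal to the lens, pointing up when level. It can be pinched, or pushed down from its back (upper) face.
- dish: White round sorting dish with ten wells, 90 mm diameter, 14 mm high; bystander, origin under its centre.
- tweezers: Brass tweezers, 135 mm long, 6 mm high, lying roughly along x; bystander.
- bottle: Clear bottle with blue cap, 72 mm diameter, 200 mm high; bystander, origin under its centre.
- ring_box: Closed red ring box, 64 x 64 x 44 mm; bystander.
- loupe: Small loupe, black eyepiece 35 mm high on a steel cover, 75 mm long; bystander.
Mind the look-alikes: they are no part of the job. There is more than one size of the clamp_blue; the job needs the largest.

How it is judged:
By the outcome, as a careful person would: the job done as asked, in the order asked, and still so for the second after the job is handed in, with the robot touching nothing.
It also fails if it takes over 53 s, if anything falls off the work surface, if the arm or the gripper's body presses on something with over 40 N, if the wrist force passes 120 N, or if a joint passes its speed limit or range.

## Working session

There is one attempt and no reset: what is moved stays moved. The work goes in short steps, Python scripts to look and compute and a tool call to move; the robot and the scene stay as the last step left them, time stands still between calls to the robot, and variables do not carry over. Pictures are saved under pics/ and viewed, at most 10 in all, crops included, and the job is handed in when it is done.

Besides the shell and the picture viewer there is one more tool, called by a JSON object that holds its "op" and its "data", one argument or row to a line. step_arm: Moves the arm, as the interface text tells. Shifts and turns lie within -1 to 1; 1 stands for 400 mm of shift or 180 degrees of turn. Its arguments: {"type":"object","properties":{"moves":{"type":"array","items":{"type":"array"}},"squeeze":{"type":"number"}},"required":["moves"]}

```bash
mkdir -p pics; ls; cat > h.py <<'E'
import numpy as np, cv2
from station import bot
def snap(n):
    s=bot.snapshot(n); s['image']=np.array(s['image'])
    h,w=s['image'].shape[:2]; f=h/2/np.tan(np.radians(s['fov_y'])/2)
    s['K']=np.array([[f,0,s['cx']],[0,f,s['cy']],[0,0,1.]]); s['D']=np.array(s['distortion'],float)
    s['R']=cv2.Rodrigues(np.array(s['rvec'],float))[0]; s['t']=np.array(s['tvec'],float).ravel()
    s['C']=-s['R'].T@s['t']; return s
def ray(s,uv):
    p=cv2.undistortPoints(np.array(uv,float).reshape(-1,1,2),s['K'],s['D']).reshape(-1,2)
    d=np.c_[p,np.ones(len(p))]@s['R']; return d/np.linalg.norm(d,axis=1)[:,None]
def plane(s,uv,z):
    d=ray(s,uv); return s['C']+d*((z-s['C'][2])/d[:,2])[:,None]
def tri(s1,u1,s2,u2):
    d1=ray(s1,[u1])[0];d2=ray(s2,[u2])[0]
    a=np.linalg.lstsq(np.c_[d1,-d2],s2['C']-s1['C'],rcond=None)[0]
    p=s1['C']+a[0]*d1;q=s2['C']+a[1]*d2; return (p+q)/2,np.linalg.norm(p-q)
def proj(s,P): return cv2.projectPoints(np.array(P,float).reshape(-1,1,3),np.array(s['rvec'],float),s['t'],s['K'],s['D'])[0].reshape(-1,2)
def save(n,im): cv2.imwrite('pics/'+n,im[:,:,::-1])
E
python3 - <<'E'
from h import *
for n in('scene','top'):
    s=snap(n); save(n+'0.png',s['image']); print(n,s['C'],s['fov_y'])
st=bot.get_state(); print(st); print(cv2.Rodrigues(np.array(st['ee_rot'],float))[0].round(3), bot.nose_length)
E
```

```text
pics
scene [ 1.54058691 -0.28916695  1.46654967] 44.12557509071559
top [ 0.42251823 -0.05519071  1.70939543] 42.011692953772254
{'time_s': 0.1, 'joints': array([ 1.16941219,  0.33279213, -0.06468064,  1.46083786,  0.02158803,
        1.34992366, -0.08851897]), 'joint_velocities': array([ 0.00121499, -0.00384385, -0.00107949, -0.0023156 , -0.00058681,
        0.00068855,  0.00136617]), 'tau': array([ 1.55733109e-03, -6.24542856e+01,  2.49670947e-02, -3.90714884e+01,
       -6.13512495e-02,  3.65955848e-02,  9.13859435e-05]), 'tcp_pos': array([ 0.23099061, -0.58040123,  0.24085307]), 'ee_rot': array([-3.08421304e+00, -5.91177505e-01,  4.55134262e-04]), 'force': array([-0.28625543, -0.25596479, -0.61196223]), 'torque': array([ 0.02322618, -0.00662868, -0.01995694]), 'grip_force': 0.0, 'width': 0.08704967574873365}
[[ 0.929  0.37  -0.001]
 [ 0.37  -0.929  0.001]
 [-0.    -0.001 -1.   ]] 0.019
```

View pics/scene0.png

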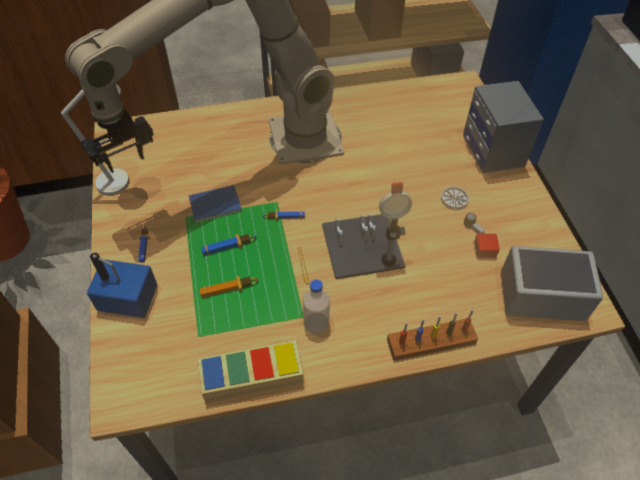

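View pics/top0.png

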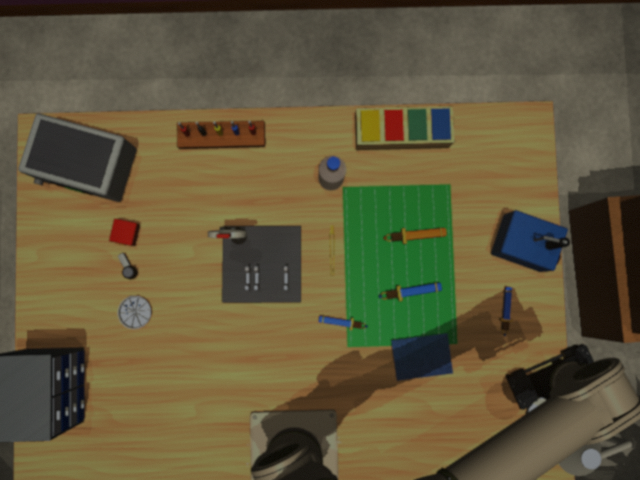

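Both views show the same layout (scene and top pixels below).
- **Blue clamps:** the large one is at scene (228,244), top (413,291). Small look-alikes are at top (343,322) and (507,308).
- **Orange clamp:** top (418,236).
- **Station:** top (262,263). The magnifier is raised, with its tab near top (215,235).

My choice is the longest blue one, at top (413,291). I'll check it by size and in a crop.

```bash
cat > m1.py <<'E'
from h import *
T=snap('top');S=snap('scene')
for n,s in(('top',T),('scene',S)):
    hsv=cv2.cvtColor(s['image'],cv2.COLOR_RGB2HSV)
    for nm,lo,hi,z in(('blue',(105,120,70),(125,255,255),.011),('orange',(8,200,110),(16,255,255),.011),('dark',(0,0,25),(179,110,75),.012)):
        m=cv2.inRange(hsv,lo,hi)
        for c in cv2.findContours(m,cv2.RETR_EXTERNAL,cv2.CHAIN_APPROX_NONE)[0]:
            a=cv2.contourArea(c)
            if a<60 or a>9000: continue
            r=cv2.minAreaRect(c); box=plane(s,cv2.boxPoints(r),z)
            cen=box.mean(0)
            if abs(cen[1])>.6 or cen[0]<.1 or cen[0]>.9: continue
            print(n,nm,np.round(r[0]),int(a),cen[:2].round(3),'sides',np.linalg.norm(box[1]-box[0]).round(3),np.linalg.norm(box[2]-box[1]).round(3), box[:,:2].round(3).tolist() if nm=='dark' else '')
a=cv2.resize(T['image'][200:350,200:520],None,fx=2.5,fy=2.5,interpolation=2)
save('crop_top.png',a)
b=cv2.resize(S['image'][170:320,180:420],None,fx=3.3,fy=3.3,interpolation=2)
save('crop_scene.png',b)
E
python3 m1.py
```

```text
top blue [404. 343.] 71 [ 0.289 -0.303] sides 0.062 0.017 
top blue [337. 321.] 104 [ 0.351 -0.123] sides 0.014 0.069 
top blue [507. 305.] 77 [ 0.382 -0.587] sides 0.066 0.012 
top blue [418. 290.] 200 [ 0.43  -0.346] sides 0.091 0.019 
top blue [333. 163.] 108 [ 0.784 -0.125] sides 0.034 0.032 
top blue [441. 124.] 441 [ 0.888 -0.428] sides 0.046 0.083 
top dark [ 71. 390.] 691 [0.189 0.591] sides 0.042 0.202 [[0.29, 0.616], [0.29, 0.573], [0.088, 0.567], [0.088, 0.609]]
top dark [ 82. 378.] 112 [0.217 0.564] sides 0.013 0.161 [[0.298, 0.571], [0.297, 0.557], [0.136, 0.557], [0.137, 0.57]]
top dark [422. 358.] 1409 [ 0.248 -0.35 ] sides 0.156 0.104 [[0.289, -0.266], [0.309, -0.421], [0.206, -0.433], [0.187, -0.279]]
top dark [507. 303.] 202 [ 0.387 -0.586] sides 0.087 0.023 [[0.345, -0.569], [0.431, -0.579], [0.429, -0.602], [0.343, -0.592]]
top dark [128. 266.] 102 [0.515 0.437] sides 0.06 0.03 [[0.485, 0.452], [0.545, 0.452], [0.544, 0.422], [0.485, 0.422]]
top dark [260. 264.] 5602 [0.513 0.082] sides 0.221 0.204 [[0.618, 0.19], [0.612, -0.031], [0.408, -0.026], [0.414, 0.193]]

[... 290 characters left out ...]
des 0.14 0.22 [[0.796, 0.721], [0.931, 0.684], [0.864, 0.475], [0.73, 0.513]]
scene blue [212. 373.] 471 [ 0.841 -0.422] sides 0.048 0.086 
scene blue [316. 285.] 77 [ 0.63  -0.096] sides 0.029 0.035 
scene blue [222. 245.] 153 [ 0.426 -0.346] sides 0.093 0.025 
scene blue [288. 214.] 62 [ 0.35  -0.125] sides 0.067 0.016 
scene dark [566. 308.] 1155 [0.862 0.595] sides 0.077 0.198 [[0.868, 0.484], [0.8, 0.519], [0.856, 0.709], [0.924, 0.669]]
scene dark [369. 272.] 206 [0.617 0.071] sides 0.204 0.091 [[0.616, -0.032], [0.533, 0.154], [0.622, 0.172], [0.699, -0.011]]
scene dark [214. 203.] 867 [ 0.253 -0.352] sides 0.157 0.11 [[0.21, -0.434], [0.188, -0.279], [0.298, -0.272], [0.318, -0.422]]
```

View pics/crop_top.png

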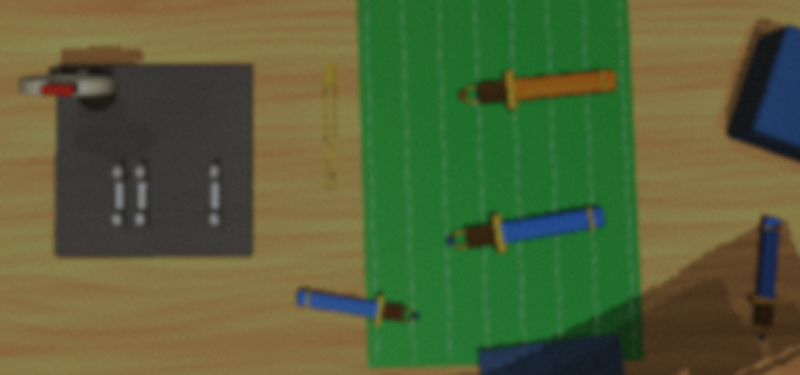

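View pics/crop_scene.png

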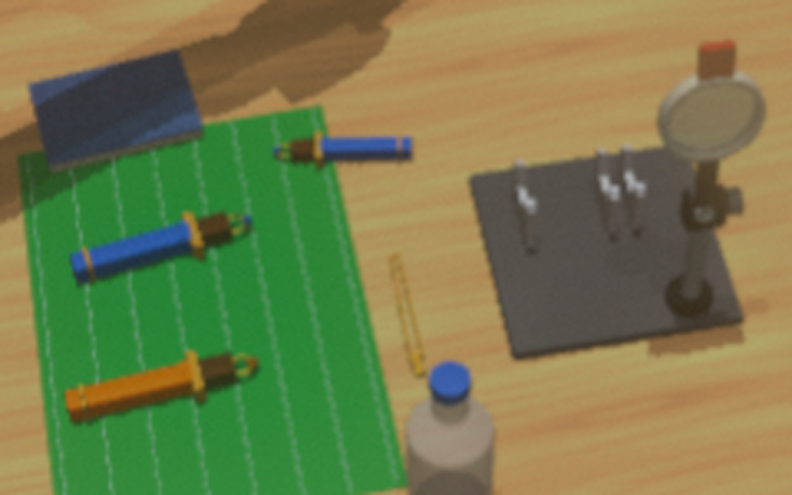

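The crop confirms it. The large blue clamp has its collar at top ≈(400,293) and tail at ≈(441,286), with the stone towards +y. The station has its close-set forks on the +y side, and the magnifier is upright with the red tab on top. Next I'll measure precisely.

```bash
cat > m2.py <<'E'
from h import *
T=snap('top');S=snap('scene')
def cent(s,roi,f,mn=3):
    x0,y0,x1,y1=roi; im=cv2.resize(s['image'][y0:y1,x0:x1],None,fx=4,fy=4,interpolation=cv2.INTER_CUBIC)
    m=f(cv2.cvtColor(im,cv2.COLOR_RGB2HSV)); n,l,st,c=cv2.connectedComponentsWithStats(m)
    return [( (c[i]+.5)/4-.5+[x0,y0],st[i,4]/16,np.argwhere(l==i)[:,::-1]/4.+[x0,y0]-.375) for i in range(1,n) if st[i,4]>16*mn]
rng=lambda lo,hi:(lambda h:cv2.inRange(h,lo,hi))
for n,s,r1,r2,r3 in(('top',T,(375,280,445,305),(235,255,300,300),(195,220,250,250)),('scene',S,(195,230,262,260),(325,210,385,250),(370,175,420,240))):
    print(n)
    for p,a,pts in cent(s,r1,rng((105,120,60),(125,255,255))):
        w=plane(s,pts,.018)[:,:2]; v=np.linalg.svd(w-w.mean(0),full_matrices=False)[2][0]; v*=np.sign(v[1]); d=(w-w.mean(0))@v
        print(' blue',p.round(1),a,w.mean(0).round(4),v.round(3),'yaw',np.degrees(np.arctan2(v[1],v[0])).round(1),d.min().round(3),d.max().round(3))
    for p,a,pts in cent(s,r1,rng((14,120,90),(32,255,255))): print(' brass',p.round(1),a,plane(s,[p],.018)[0].round(4))
    for p,a,pts in cent(s,r2,rng((0,0,135),(179,70,255)),1.5): print(' fork',p.round(1),a,plane(s,[p],.069)[0].round(4))
    for p,a,pts in cent(s,r3,lambda h:cv2.inRange(h,(0,150,80),(8,255,255))|cv2.inRange(h,(172,150,80),(179,255,255))): print(' red',p.round(1),a)
E
python3 m2.py
```

```text
top
 blue [438.8 286.3] 18.75 [ 0.4376 -0.4018] [0.991 0.136] yaw 7.8 -0.009 0.009
 blue [417.9 289.6] 236.8125 [ 0.4303 -0.345 ] [-0.135  0.991] yaw 97.7 -0.045 0.046
 brass [398.8 292.9] 33.8125 [ 0.4226 -0.2931  0.018 ]
 red [223.  235.5] 50.6875
scene
 blue [221.7 244.7] 193.875 [ 0.4322 -0.3468] [-0.163  0.987] yaw 99.4 -0.045 0.048
 blue [203.5 249.7] 19.4375 [ 0.4394 -0.4033] [0.999 0.043] yaw 2.5 -0.013 0.013
 brass [238.6 239.7] 31.3125 [ 0.4241 -0.2938  0.018 ]
 fork [369.6 214.2] 4.25 [0.4506 0.1106 0.069 ]
 fork [362.1 215.3] 3.1875 [0.4499 0.0868 0.069 ]
 fork [337.2 218.9] 4.1875 [0.4479 0.0093 0.069 ]
 fork [371.6 224.8] 16.5 [0.4918 0.1055 0.069 ]
 fork [364.1 226.2] 17.3125 [0.4921 0.0821 0.069 ]
 fork [338.9 229.7] 14.4375 [0.4892 0.0048 0.069 ]
```

```bash
cat > m3.py <<'E'
from m2 import *
print('----')
out={}
for p,a,pts in cent(T,(240,255,295,300),rng((0,0,105),(179,80,255)),1.5): print(' forkT',p.round(1),a.round(1),plane(T,[p],.069)[0].round(4),plane(T,[p],.045)[0].round(4))
for p,a,pts in cent(S,(385,175,410,195),rng((0,110,80),(13,255,255)),3): print(' redS',p.round(1),a,tri(T,[223,235.5],S,p))
# plate edges by grey level in top
m=cv2.inRange(cv2.cvtColor(T['image'],cv2.COLOR_RGB2HSV),(0,0,20),(179,110,80))
for col in(265,280,290):
    c=np.where(m[220:310,col])[0]+220; print('col',col,c.min(),c.max(),plane(T,[[col,c.min()-.5],[col,c.max()+.5]],.012)[:,:2].round(4).tolist())
for row in(285,292,298,270):
    c=np.where(m[row,210:310])[0]+210; print('row',row,c.min(),c.max(),plane(T,[[c.min()-.5,row],[c.max()+.5,row]],.012)[:,:2].round(4).tolist())
a=cv2.resize(T['image'][218:310,205:310],None,fx=6,fy=6,interpolation=2);b=cv2.resize(S['image'][175:285,315:415],(500,552),interpolation=2)
save('st.png',cv2.resize(np.hstack([a,b]),(795,386)))
E
python3 m3.py | sed -n '/----/,$p'
```

```text
----
 forkT [255.4 268.4] 6.2 [0.4968 0.0883 0.069 ] [0.4979 0.0904 0.045 ]
 forkT [285.1 268.2] 5.9 [0.4951 0.0103 0.069 ] [0.4962 0.0113 0.045 ]
 forkT [246.3 268.5] 6.0 [0.4971 0.112  0.069 ] [0.4982 0.1145 0.045 ]
 forkT [247.2 277.8] 22.1 [0.4725 0.1101 0.069 ] [0.4733 0.1125 0.045 ]
 forkT [256.3 277.7] 22.8 [0.4724 0.0865 0.069 ] [0.4731 0.0885 0.045 ]
 forkT [285.5 277.8] 22.6 [0.47   0.0098 0.069 ] [0.4707 0.0108 0.045 ]
 forkT [246.1 287.4] 6.8 [0.4475 0.1134 0.069 ] [0.4479 0.1159 0.045 ]
 forkT [255.4 287.2] 8.1 [0.4474 0.0892 0.069 ] [0.4477 0.0913 0.045 ]
 forkT [285.2 287.4] 7.0 [0.4449 0.0112 0.069 ] [0.4453 0.0122 0.045 ]
 redS [396.9 183.9] 36.4375 (array([0.56066631, 0.13688104, 0.31849102]), np.float64(0.000992888002743196))
col 265 226 301 [[0.6157, 0.0649], [0.4091, 0.069]]
col 280 226 301 [[0.6147, 0.0239], [0.408, 0.0284]]
col 290 226 301 [[0.614, -0.0034], [0.4073, 0.0014]]
row 285 223 300 [[0.4566, 0.1831], [0.4511, -0.0281]]
row 292 222 300 [[0.4378, 0.1861], [0.4322, -0.0276]]
row 298 222 300 [[0.4216, 0.1863], [0.416, -0.0272]]
row 270 223 300 [[0.4973, 0.1825], [0.4918, -0.029]]
```

View pics/st.png

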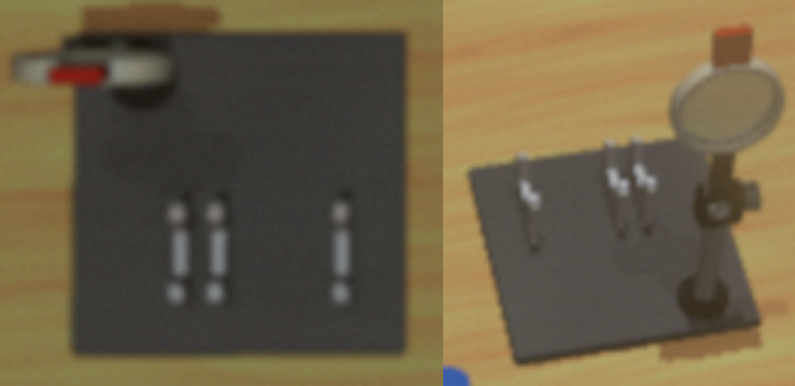

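Measurements:
- **Station origin:** about (0.472, 0.060), yaw −1.4°. Fork tips are 78 mm and 24 mm apart, as specified.
- **Clamp:** grip point about (0.430, −0.343), yaw 97.9°. Collar to tail band matches the sizes given.
- **Tab:** about (0.561, 0.137, 0.318), near upright.

Moving above the clamp.

{"op": "step_arm", "data": {
  "moves": [
    [-1, [0.068, -0.037, 0.022], 0],
    [-1, [0.068, -0.037, 0.022], 0],
    [-1, [0.068, -0.037, 0.022], 0],
    [-1, [0.068, -0.037, 0.022], 0],
    [-1, [0.068, -0.037, 0.022], 0],
    [-1, [0.068, -0.037, 0.022], 0],
    [-1, [0.068, -0.037, 0.022], 0],
    [-1, [0.068, -0.037, 0.022], 0],
    [-1, [0.068, -0.037, 0.022], 0],
    [-1, [0.068, -0.037, 0.022], 0]
  ],
  "squeeze": 20
}}

```text
time_s: 1.65
tcp_pos: [0.4297, -0.3419, 0.1534]
ee_rot: [3.085, 0.591, 0.0]
force: [1.2, -0.1, 0.1]
width: 0.0869
grip_force: 0.0
```

{"op": "step_arm", "data": {
  "moves": [
    [-1, [0, 0, 0], -0.053],
    [-1, [0, 0, 0], -0.053],
    [-1, [0, 0, 0], -0.053],
    [-1, [0, 0, 0], -0.053],
    [-1, [0, 0, 0], -0.053],
    [-1, [0, 0, 0], -0.053],
    [-1, [0, 0, 0], -0.053],
    [-1, [0, 0, 0], -0.052],
    [-1, [0, 0, 0], 0],
    [-1, [0, 0, 0], 0]
  ]
}}

```text
time_s: 2.9
tcp_pos: [0.4291, -0.3427, 0.1536]
ee_rot: [2.069, 2.364, 0.0]
force: [-0.1, -0.7, -0.4]
width: 0.0872
grip_force: 0.0
```

```bash
cat >> h.py <<'E'
def delta(target,yaw):
    st=bot.get_state(); R=cv2.Rodrigues(np.array(st['ee_rot'],float))[0]; p=np.array(st['tcp_pos'])
    y=np.degrees(np.arctan2(R[1,0],R[0,0])); d=(yaw-y+180)%360-180
    print('t',st['time_s'],'tcp',p.round(4),'yaw',y.round(2),'zaxis',R[:,2].round(3),'w',round(st['width'],4),'grip',st['grip_force'],'F',np.round(st['force'],1),'j',np.round(st['joints'],2))
    print('units',(R.T@(np.array(target)-p)/.4).round(4),'turn',round(-d/180,4))
E
python3 -c "
from h import *
delta([.4302,-.343,.024],97.9)"
```

```text
t 2.9 tcp [ 0.4291 -0.3427  0.1536] yaw 97.63 zaxis [ 0. -0. -1.] w 0.0872 grip 0.0 F [-0.1 -0.7 -0.4] j [ 0.95  0.26 -0.41  1.76  0.12  1.14  0.64]
units [-0.0011  0.0025  0.324 ] turn -0.0015
```

{"op": "step_arm", "data": {
  "moves": [
    [-1, [0, 0.0025, 0.05], -0.0015],
    [-1, [0, 0, 0.06], 0],
    [-1, [0, 0, 0.06], 0],
    [-1, [0, 0, 0.06], 0],
    [-1, [0, 0, 0.04], 0],
    [-1, [0, 0, 0.03], 0],
    [-1, [0, 0, 0.015], 0],
    [-1, [0, 0, 0.009], 0],
    [-1, [0, 0, 0], 0],
    [-1, [0, 0, 0], 0]
  ]
}}

```text
time_s: 4.15
tcp_pos: [0.4304, -0.3427, 0.0244]
ee_rot: [2.058, 2.372, -0.0]
force: [0.6, 0.9, -1.3]
width: 0.0869
grip_force: 0.0
```

{"op": "step_arm", "data": {
  "moves": [
    [1, [0, 0, 0], 0],
    [1, [0, 0, 0], 0],
    [1, [0, 0, 0], 0],
    [1, [0, 0, 0], 0],
    [1, [0, 0, 0], 0],
    [1, [0, 0, 0], 0],
    [1, [0, 0, 0], 0],
    [1, [0, 0, 0], 0],
    [1, [0, 0, 0], 0],
    [1, [0, 0, 0], 0]
  ],
  "squeeze": 20
}}

```text
time_s: 5.4
tcp_pos: [0.4301, -0.3425, 0.0239]
ee_rot: [-2.059, -2.373, 0.0]
force: [-0.4, 0.9, 0.4]
width: 0.0218
grip_force: 20.0
```

{"op": "step_arm", "data": {
  "moves": [
    [1, [0, 0, -0.015], 0],
    [1, [0, 0, -0.03], 0],
    [1, [0, 0, -0.04], 0],
    [1, [0, 0, -0.05], 0],
    [1, [0, 0, -0.05], 0],
    [1, [0, 0, -0.05], 0],
    [1, [0, 0, -0.05], 0],
    [1, [0, 0, -0.035], 0],
    [1, [0, 0, -0.02], 0],
    [1, [0, 0, 0], 0]
  ]
}}

```text
time_s: 6.65
tcp_pos: [0.4302, -0.3426, 0.1603]
ee_rot: [2.058, 2.372, -0.0]
force: [0.9, 0.0, -1.8]
width: 0.0221
grip_force: 20.0
```

{"op": "step_arm", "data": {
  "moves": [
    [1, [0.05, 0.013, 0], 0],
    [1, [0.1, 0.025, 0], 0],
    [1, [0.12, 0.03, 0], 0],
    [1, [0.13, 0.033, 0], 0],
    [1, [0.13, 0.033, 0], 0],
    [1, [0.13, 0.033, 0], 0],
    [1, [0.12, 0.03, 0], 0],
    [1, [0.1, 0.025, 0], 0],
    [1, [0.06, 0.015, 0], 0],
    [1, [0.017, 0.003, 0], 0]
  ]
}}

```text
time_s: 7.9
tcp_pos: [0.4702, 0.0524, 0.1594]
ee_rot: [-2.054, -2.376, 0.001]
force: [0.8, -0.8, -2.0]
width: 0.0216
grip_force: 20.0
```

{"op": "step_arm", "data": {
  "moves": [
    [1, [0, 0, 0], 0.02],
    [1, [0, 0, 0], 0.02],
    [1, [0, 0, 0], 0.013],
    [1, [0, 0, 0], 0],
    [1, [0, 0, 0], 0],
    [1, [0, 0, 0], 0],
    [1, [0, 0, 0], 0],
    [1, [0, 0, 0], 0],
    [1, [0, 0, 0], 0],
    [1, [0, 0, 0], 0]
  ]
}}

```text
time_s: 9.15
tcp_pos: [0.4711, 0.0501, 0.1599]
ee_rot: [2.249, 2.194, -0.0]
force: [-0.2, -0.2, -0.6]
width: 0.0218
grip_force: 20.0
```

```bash
python3 - <<'E'
from h import *
delta([.4718,.050,.11],88.6)
T=snap('top');S=snap('scene')
a=cv2.resize(T['image'][218:310,205:330],None,fx=4,fy=4,interpolation=2);b=cv2.resize(S['image'][150:285,290:415],(341,368),interpolation=2)
im=np.hstack([a,b]); save('hold.png',im[:,:,:]); print(im.shape)
E
```

```text
t 9.15 tcp [0.4711 0.0501 0.1599] yaw 88.58 zaxis [ 0. -0. -1.] w 0.0218 grip 19.999663531780243 F [-0.2 -0.2 -0.6] j [ 0.5   0.12 -0.74  1.92  0.09  1.13 -0.3 ]
units [-1.000e-04  1.700e-03  1.248e-01] turn -0.0001
(368, 841, 3)
```

```bash
python3 -c "
import cv2;im=cv2.imread('pics/hold.png');s=min(1,800/im.shape[1]);cv2.imwrite('pics/hold2.png',cv2.resize(im,None,fx=s*.999,fy=s*.999))"
```

```text
(no output)
```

View pics/hold2.png

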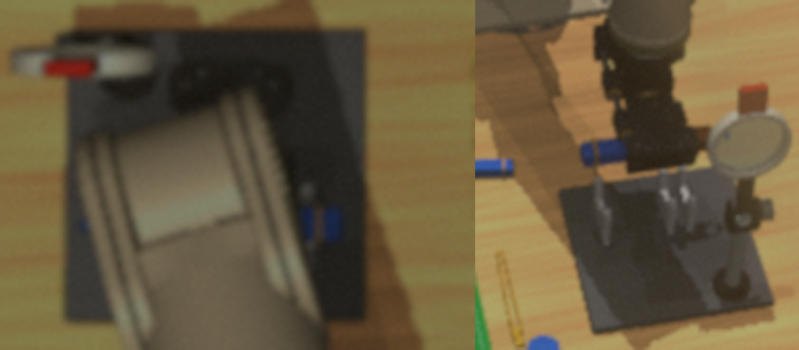

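The clamp is held level. The tail shows at top crop (320,222) and the stone pokes out at top crop (85,225). I'll check the grip offset along the bar from these two.

```bash
python3 - <<'E'
from h import *
T=snap('top');S=snap('scene')
def comps(s,roi):
    x0,y0,x1,y1=roi; im=cv2.resize(s['image'][y0:y1,x0:x1],None,fx=4,fy=4,interpolation=cv2.INTER_CUBIC)
    h=cv2.cvtColor(im,cv2.COLOR_RGB2HSV); m=cv2.inRange(h,(105,100,40),(128,255,255))
    n,l,st,c=cv2.connectedComponentsWithStats(m)
    for i in range(1,n):
        if st[i,4]<30: continue
        p=np.argwhere(l==i)[:,::-1]/4.-.375+[x0,y0]
        z=.148 if s is T else .146
        w=plane(s,p,z); print(st[i,4]/16,(c[i]/4+[x0,y0]).round(1),'mean',w.mean(0).round(4),'y',np.percentile(w[:,1],[1,99]).round(4),'x',np.percentile(w[:,0],[1,99]).round(4))
print('top');comps(T,(215,262,305,292)); print('scene');comps(S,(325,185,415,222))
E
```

```text
top
17.875 [285.8 276.3] mean [0.4725 0.0068 0.148 ] y [0.0038 0.0106] x [0.4625 0.4808]
36.125 [292.6 277. ] mean [ 0.4703 -0.0101  0.148 ] y [-0.0155 -0.0048] x [0.4597 0.4809]
scene
45.8125 [342.4 207.4] mean [0.4676 0.0169 0.146 ] y [0.0047 0.0298] x [0.4571 0.478 ]
17.125 [333.3 208.6] mean [ 0.4667 -0.0102  0.146 ] y [-0.0155 -0.0053] x [0.4567 0.4768]
```

{"op": "step_arm", "data": {
  "moves": [
    [1, [0.001, 0.0017, 0.02], 0],
    [1, [0, 0, 0.03], 0],
    [1, [0, 0, 0.03], 0],
    [1, [0, 0, 0.03], 0],
    [1, [0, 0, 0.03], 0],
    [1, [0, 0, 0.025], 0],
    [1, [0, 0, 0.02], 0],
    [1, [0, 0, 0.015], 0],
    [1, [0, 0, 0.01], 0],
    [1, [0, 0, 0], 0]
  ]
}}

```text
time_s: 10.6
tcp_pos: [0.4718, 0.0504, 0.0758]
ee_rot: [-2.249, -2.194, 0.0]
force: [-0.1, 0.1, -0.9]
width: 0.0218
grip_force: 20.0
```

```bash
python3 - <<'E'
from h import *
delta([.4718,.0505,.0685],88.6)
E
```

```text
t 10.6 tcp [0.4718 0.0504 0.0758] yaw 88.58 zaxis [-0. -0. -1.] w 0.0218 grip 19.999786019325256 F [-0.1  0.1 -0.9] j [ 0.46  0.25 -0.72  2.    0.2   0.96 -0.38]
units [0.0001 0.     0.0183] turn -0.0001
```

{"op": "step_arm", "data": {
  "moves": [
    [1, [0, 0, 0.002], 0],
    [1, [0, 0, 0.002], 0],
    [1, [0, 0, 0.002], 0],
    [1, [0, 0, 0.002], 0],
    [1, [0, 0, 0.002], 0],
    [1, [0, 0, 0.002], 0],
    [1, [0, 0, 0.0015], 0],
    [1, [0, 0, 0.0015], 0],
    [1, [0, 0, 0], 0],
    [1, [0, 0, 0], 0]
  ]
}}

```text
time_s: 11.85
tcp_pos: [0.4718, 0.0504, 0.0699]
ee_rot: [2.249, 2.194, 0.0]
force: [-1.0, 0.1, -0.8]
width: 0.0216
grip_force: 20.0
```

{"op": "step_arm", "data": {
  "moves": [
    [1, [0, 0, 0.001], 0],
    [1, [0, 0, 0.001], 0],
    [1, [0, 0, 0.001], 0],
    [1, [0, 0, 0.001], 0],
    [1, [0, 0, 0], 0],
    [1, [0, 0, 0], 0],
    [1, [0, 0, 0], 0],
    [1, [0, 0, 0], 0],
    [1, [0, 0, 0], 0],
    [1, [0, 0, 0], 0]
  ]
}}

```text
time_s: 13.1
tcp_pos: [0.4719, 0.0504, 0.0689]
ee_rot: [2.249, 2.193, -0.001]
force: [-3.6, -0.7, 8.1]
width: 0.0219
grip_force: 20.0
```

Contact at z 0.0689, which is 45 mm plus the 23.9 mm grip height, so it's seated. Releasing, then rising.

{"op": "step_arm", "data": {
  "moves": [
    [0.3, [0, 0, -0.0005], 0],
    [0, [0, 0, 0], 0],
    [-0.3, [0, 0, 0], 0],
    [-0.3, [0, 0, 0], 0],
    [-0.3, [0, 0, 0], 0],
    [-0.3, [0, 0, 0], 0],
    [-0.3, [0, 0, 0], 0],
    [-0.3, [0, 0, 0], 0],
    [-0.3, [0, 0, 0], 0],
    [-0.3, [0, 0, 0], 0]
  ]
}}

```text
time_s: 14.35
tcp_pos: [0.4718, 0.0504, 0.0685]
ee_rot: [2.249, 2.194, -0.0]
force: [-0.7, 0.1, 0.1]
width: 0.0567
grip_force: 0.0
```

{"op": "step_arm", "data": {
  "moves": [
    [-0.3, [0, 0, -0.02], 0],
    [-0.3, [0, 0, -0.04], 0],
    [-0.3, [0, 0, -0.06], 0],
    [-0.3, [0, 0, -0.08], 0],
    [-0.3, [0, 0, -0.08], 0],
    [-0.3, [0, 0, -0.08], 0],
    [-0.3, [0, 0, -0.07], 0],
    [-0.3, [0, 0, -0.05], 0],
    [-0.3, [0, 0, -0.02], 0],
    [-0.3, [0, 0, 0], 0]
  ]
}}

```text
time_s: 15.6
tcp_pos: [0.4719, 0.0506, 0.269]
ee_rot: [2.248, 2.193, 0.001]
force: [-0.4, -0.6, -0.5]
width: 0.0564
grip_force: 0.0
```

{"op": "step_arm", "data": {
  "moves": [
    [-0.3, [-0.1, 0, -0.06], 0],
    [-0.3, [-0.1, 0, -0.06], 0],
    [-0.3, [-0.1, 0, -0.06], 0],
    [-0.3, [-0.1, 0, -0.06], 0],
    [-0.3, [-0.06, 0, 0], 0],
    [-0.3, [0, 0, 0], 0],
    [-0.3, [0, 0, 0], 0],
    [-0.3, [0, 0, 0], 0],
    [-0.3, [0, 0, 0], 0],
    [-0.3, [0, 0, 0], 0]
  ]
}}

```text
time_s: 16.85
tcp_pos: [0.4673, -0.1332, 0.3646]
ee_rot: [2.248, 2.194, -0.0]
force: [-1.2, 0.4, 0.4]
width: 0.0567
grip_force: 0.0
```

```bash
python3 - <<'E'
from h import *
delta([.4718,.0505,.0685],88.6)
T=snap('top');S=snap('scene')
a=cv2.resize(T['image'][218:310,205:310],(400,350),interpolation=2);b=cv2.resize(S['image'][150:285,290:415],(380,350),interpolation=2)
save('seat.png',np.hstack([a,b]))
E
```

```text
t 16.85 tcp [ 0.4673 -0.1332  0.3646] yaw 88.61 zaxis [ 0. -0. -1.] w 0.0567 grip 0.0 F [-1.2  0.4  0.4] j [ 0.72  0.01 -0.54  1.58  0.01  1.55  0.16]
units [4.594e-01 1.000e-04 7.401e-01] turn 0.0
```

View pics/seat.png

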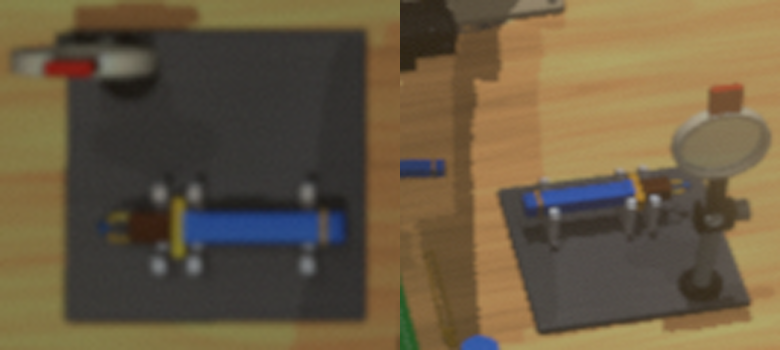

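The clamp is seated, with its collar between the close-set forks (crop (178,228)) and stone at (105,228). The magnifier is unmoved, with a tilt of about 80° from its tab end. Plan: close the fingers, turn them 90°, go behind the tab, then push it along the arc down to level.

{"op": "step_arm", "data": {
  "moves": [
    [1, [0.068, 0.031, 0], 0],
    [1, [0.068, 0.031, 0], 0],
    [1, [0.068, 0.031, 0], 0],
    [1, [0.068, 0.031, 0], 0],
    [1, [0.068, 0.031, 0], 0],
    [1, [0.068, 0.031, 0], 0],
    [1, [0.068, 0.031, 0], 0],
    [1, [0.068, 0.031, 0], 0],
    [1, [0.068, 0.031, 0], 0],
    [1, [0.068, 0.031, 0], 0]
  ],
  "squeeze": 10
}}

```text
time_s: 18.2
tcp_pos: [0.5985, 0.1361, 0.3644]
ee_rot: [2.249, 2.193, -0.0]
force: [1.2, 0.2, 1.3]
width: 0.0007
grip_force: 0.0
```

{"op": "step_arm", "data": {
  "moves": [
    [1, [0, 0, 0], -0.05],
    [1, [0, 0, 0], -0.05],
    [1, [0, 0, 0], -0.05],
    [1, [0, 0, 0], -0.05],
    [1, [0, 0, 0], -0.05],
    [1, [0, 0, 0], -0.05],
    [1, [0, 0, 0], -0.05],
    [1, [0, 0, 0], -0.05],
    [1, [0, 0, 0], -0.05],
    [1, [0, 0, 0], -0.05]
  ]
}}

```text
time_s: 19.45
tcp_pos: [0.598, 0.1352, 0.3645]
ee_rot: [-0.031, -3.141, 0.0]
force: [0.7, 0.3, 1.1]
width: 0.0005
grip_force: 0.0
```

```bash
cat >arc.py <<'E'
from h import *
O=np.array([.472,.060]);c,s=np.cos(np.radians(-1.4)),np.sin(np.radians(-1.4));X=np.array([c,s]);Y=np.array([-s,c])
def st2w(sx,sy,z): return np.r_[O+sx*X+sy*Y,z]
delta(st2w(.125,.080,.3256),178.6)
th=np.radians(np.r_[80:2:14j]); 
r=.158+.010*(1-th/th[0])
q=np.c_[.115-r*np.cos(th)+.005*np.sin(th)+.0095, .169+r*np.sin(th)+.005*np.cos(th)]
print(np.c_[np.degrees(th),q].round(4)[[0,-1]])
d=np.diff(q,axis=0)/.4
print(np.c_[-d[:,0],-d[:,1]].round(3).tolist())
E
python3 arc.py
```

```text
t 19.45 tcp [0.598  0.1352 0.3645] yaw 178.86 zaxis [-0. -0. -1.] w 0.0005 grip 0.0 F [0.7 0.3 1.1] j [ 0.4   0.43 -1.    1.24  0.36  1.65  1.02]
units [-0.0021  0.0043  0.0972] turn 0.0014
[[ 8.000e+01  1.020e-01  3.255e-01]
 [ 2.000e+00 -4.300e-02  1.799e-01]]
[[0.041, 0.006], [0.04, 0.011], [0.039, 0.015], [0.038, 0.019], [0.036, 0.023], [0.033, 0.027], [0.03, 0.03], [0.027, 0.033], [0.024, 0.036], [0.02, 0.039], [0.016, 0.041], [0.011, 0.042], [0.007, 0.043]]
```

{"op": "step_arm", "data": {
  "moves": [
    [1, [0, 0.004, 0.03], 0],
    [1, [0, 0, 0.03], 0],
    [1, [0, 0, 0.025], 0],
    [1, [0, 0, 0.012], 0],
    [1, [0, 0, 0], 0],
    [1, [0.015, 0, 0], 0],
    [1, [0.015, 0, 0], 0],
    [1, [0.015, 0, 0], 0],
    [1, [0.01, 0, 0], 0],
    [1, [0, 0, 0], 0]
  ]
}}

```text
time_s: 20.7
tcp_pos: [0.5759, 0.1373, 0.3259]
ee_rot: [0.039, 3.141, -0.001]
force: [0.8, -0.9, -0.0]
width: 0.0005
grip_force: 0.1
```

{"op": "step_arm", "data": {
  "moves": [
    [1, [0.02, 0, 0.003], 0],
    [1, [0.021, 0, 0.003], 0],
    [1, [0.02, 0, 0.005], 0],
    [1, [0.02, 0, 0.006], 0],
    [1, [0.02, 0, 0.007], 0],
    [1, [0.019, 0, 0.008], 0],
    [1, [0.019, 0, 0.009], 0],
    [1, [0.019, 0, 0.01], 0],
    [1, [0.018, 0, 0.011], 0],
    [1, [0.018, 0, 0.012], 0]
  ]
}}

```text
time_s: 21.95
tcp_pos: [0.498, 0.1395, 0.2958]
ee_rot: [0.039, 3.141, -0.0]
force: [2.5, -0.8, 1.1]
width: 0.0002
grip_force: 1.0
```

```bash
python3 - <<'E'
from arc import *
T=snap('top');S=snap('scene')
a=cv2.resize(T['image'][205:310,205:310],(400,400),interpolation=2);b=cv2.resize(S['image'][150:285,320:445],(380,400),interpolation=2)
save('push.png',np.hstack([a,b]))
E
```

```text
t 21.95 tcp [0.498  0.1395 0.2958] yaw 178.58 zaxis [ 0. -0. -1.] w 0.0002 grip 0.9523740502845612 F [ 2.5 -0.8  1.1] j [ 0.61  0.19 -1.08  1.61  0.17  1.44  1.06]
units [-2.525e-01 -1.000e-04 -7.440e-02] turn -0.0001
[[ 8.000e+01  1.020e-01  3.255e-01]
 [ 2.000e+00 -4.300e-02  1.799e-01]]
[[0.041, 0.006], [0.04, 0.011], [0.039, 0.015], [0.038, 0.019], [0.036, 0.023], [0.033, 0.027], [0.03, 0.03], [0.027, 0.033], [0.024, 0.036], [0.02, 0.039], [0.016, 0.041], [0.011, 0.042], [0.007, 0.043]]
```

View pics/push.png

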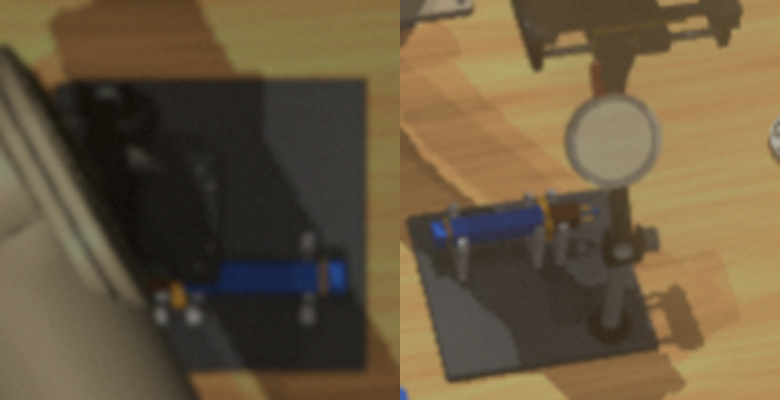

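{"op": "step_arm", "data": {
  "moves": [
    [1, [0.017, 0, 0.013], 0],
    [1, [0.016, 0, 0.014], 0],
    [1, [0.015, 0, 0.015], 0],
    [1, [0.015, 0, 0.015], 0],
    [1, [0.014, 0, 0.016], 0],
    [1, [0.013, 0, 0.017], 0],
    [1, [0.012, 0, 0.018], 0],
    [1, [0.012, 0, 0.018], 0],
    [1, [0.01, 0, 0.019], 0],
    [1, [0.01, 0, 0.02], 0]
  ]
}}

```text
time_s: 23.3
tcp_pos: [0.4446, 0.1407, 0.2296]
ee_rot: [-0.039, -3.141, 0.0]
force: [2.4, 0.7, 1.7]
width: 0.0007
grip_force: 0.8
```

{"op": "step_arm", "data": {
  "moves": [
    [1, [0.008, 0, 0.02], 0],
    [1, [0.008, 0, 0.021], 0],
    [1, [0.006, 0, 0.021], 0],
    [1, [0.005, 0, 0.021], 0],
    [1, [0.004, 0, 0.021], 0],
    [1, [0.003, 0, 0.02], 0],
    [1, [0, 0, 0], 0],
    [1, [0, 0, 0], 0],
    [1, [0, 0, 0], 0],
    [1, [0, 0, 0], 0]
  ]
}}

```text
time_s: 24.55
tcp_pos: [0.4313, 0.141, 0.1806]
ee_rot: [0.039, 3.141, -0.0]
force: [-0.2, -0.5, 0.2]
width: 0.0005
grip_force: 0.0
```

```bash
cat >> arc.py <<'E'
print('lvl'); delta(st2w(-.0435,.080,.174),178.6)
E
python3 arc.py | tail -2
```

```text
t 24.55 tcp [0.4313 0.141  0.1806] yaw 178.57 zaxis [ 0. -0. -1.] w 0.0005 grip 0.0 F [-0.2 -0.5  0.2] j [ 0.67  0.09 -1.11  1.93  0.09  1.17  1.07]
units [ 0.0021 -0.      0.0166] turn -0.0002
```

The force went to zero at about 2°, so I'll back off and measure the actual tilt before finishing the push.

{"op": "step_arm", "data": {
  "moves": [
    [1, [0, 0, -0.04], 0],
    [1, [0, 0, -0.08], 0],
    [1, [0, 0, -0.1], 0],
    [1, [0, -0.1, -0.1], 0],
    [1, [0, -0.13, -0.08], 0],
    [1, [0, -0.13, 0], 0],
    [1, [0, -0.13, 0], 0],
    [1, [0, -0.12, 0], 0],
    [1, [0, -0.05, 0], 0],
    [1, [0, 0, 0], 0]
  ]
}}

```text
time_s: 25.8
tcp_pos: [0.4247, -0.1232, 0.3411]
ee_rot: [0.041, 3.141, 0.001]
force: [0.5, 0.5, 0.8]
width: 0.0005
grip_force: 0.0
```

```bash
python3 - <<'E'
from arc import *
T=snap('top');S=snap('scene')
def red(s,roi):
    x0,y0,x1,y1=roi; im=cv2.resize(s['image'][y0:y1,x0:x1],None,fx=4,fy=4,interpolation=cv2.INTER_CUBIC)
    h=cv2.cvtColor(im,cv2.COLOR_RGB2HSV); m=cv2.inRange(h,(0,130,60),(11,255,255))|cv2.inRange(h,(172,130,60),(179,255,255))
    n,l,st,c=cv2.connectedComponentsWithStats(m); i=1+np.argmax(st[1:,4]); print((c[i]/4+[x0,y0]).round(1),st[i,4]/16); return c[i]/4-.375+[x0,y0]
def white(s,roi):
    pass
pt=red(T,(205,220,275,320)); ps=red(S,(325,150,420,260))
p,e=tri(T,pt,S,ps); h=st2w(.115,.080,.150); d=p-h
print('tab',p.round(4),e,'r',np.hypot(d[0],d[2]).round(4),'tilt(center, +5mm top face)',np.degrees(np.arctan2(d[2]-.004,-d[0])).round(2))
print('exp level top face px',proj(T,st2w(-.043,.08,.155)),proj(S,st2w(-.043,.08,.155)))
a=cv2.resize(T['image'][205:310,205:310],(400,400),interpolation=2);b=cv2.resize(S['image'][150:285,320:445],(380,400),interpolation=2)
save('lvl.png',np.hstack([a,b]))
E
```

```text
t 25.8 tcp [ 0.4247 -0.1232  0.3411] yaw 178.5 zaxis [ 0.001  0.    -1.   ] w 0.0005 grip 0.0 F [0.5 0.5 0.8] j [ 0.96 -0.1  -0.72  1.71 -0.06  1.5   1.8 ]
units [-0.4182  0.6615  0.0394] turn -0.0006
[[ 8.000e+01  1.020e-01  3.255e-01]
 [ 2.000e+00 -4.300e-02  1.799e-01]]
[[0.041, 0.006], [0.04, 0.011], [0.039, 0.015], [0.038, 0.019], [0.036, 0.023], [0.033, 0.027], [0.03, 0.03], [0.027, 0.033], [0.024, 0.036], [0.02, 0.039], [0.016, 0.041], [0.011, 0.042], [0.007, 0.043]]
lvl
t 25.8 tcp [ 0.4247 -0.1232  0.3411] yaw 178.5 zaxis [ 0.001  0.    -1.   ] w 0.0005 grip 0.0 F [0.5 0.5 0.8] j [ 0.96 -0.1  -0.72  1.71 -0.06  1.5   1.8 ]
units [0.0032 0.6606 0.4181] turn -0.0006
[231.7 295.5] 156.125
[379.3 188.5] 65.0
tab [0.4279 0.1402 0.1565] 0.0024392328266088855 r 0.1611 tilt(center, +5mm top face) 0.89
exp level top face px [[231.52279849 293.98111558]] [[379.84479987 189.15710211]]
```

View pics/lvl.png

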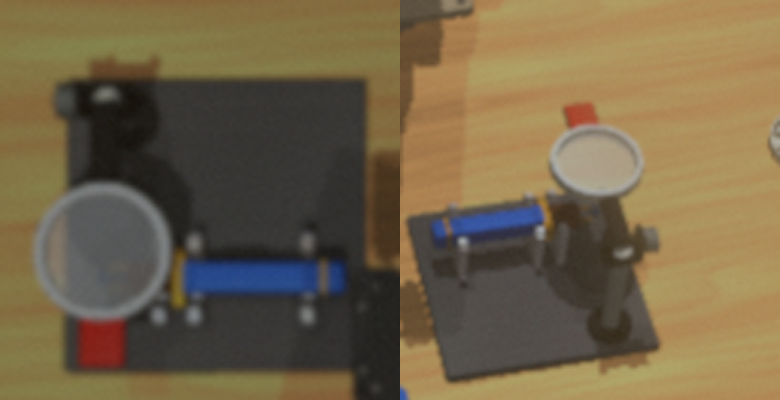

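The head is nearly level (about 1–2° raised) over the stone, with the red tab at top crop (103,342). One last gentle press to exactly level.

{"op": "step_arm", "data": {
  "moves": [
    [1, [0.003, 0.1, 0], 0],
    [1, [0, 0.13, 0], 0],
    [1, [0, 0.14, 0], 0],
    [1, [0, 0.14, 0], 0],
    [1, [0, 0.1, 0.03], 0],
    [1, [0, 0.05, 0.08], 0],
    [1, [0, 0, 0.1], 0],
    [1, [0, 0, 0.1], 0],
    [1, [0, 0, 0.06], 0],
    [1, [0, 0, 0.02], 0]
  ]
}}

```text
time_s: 27.15
tcp_pos: [0.4289, 0.1424, 0.1838]
ee_rot: [-0.035, -3.14, -0.0]
force: [-0.2, 0.1, 0.5]
width: 0.0002
grip_force: 0.0
```

```bash
python3 arc.py | tail -2
```

```text
t 27.15 tcp [0.4289 0.1424 0.1838] yaw 178.72 zaxis [-0.001  0.    -1.   ] w 0.0002 grip 0.0 F [-0.2  0.1  0.5] j [ 0.71  0.09 -1.15  1.93  0.09  1.18  1.08]
units [-0.004  -0.0034  0.0246] turn 0.0007
```

{"op": "step_arm", "data": {
  "moves": [
    [1, [-0.004, -0.003, 0], 0],
    [1, [0, 0, 0.005], 0],
    [1, [0, 0, 0.004], 0],
    [1, [0, 0, 0.004], 0],
    [1, [0, 0, 0.003], 0],
    [1, [0, 0, 0.003], 0],
    [1, [0, 0, 0.002], 0],
    [1, [0, 0, 0.002], 0],
    [1, [0, 0, 0], 0],
    [1, [0, 0, 0], 0]
  ]
}}

```text
time_s: 28.4
tcp_pos: [0.4316, 0.1399, 0.1753]
ee_rot: [-0.039, -3.141, 0.0]
force: [0.1, -0.1, 0.5]
width: 0.0004
grip_force: 0.0
```

```bash
python3 arc.py | tail -2
```

```text
t 28.4 tcp [0.4316 0.1399 0.1753] yaw 178.58 zaxis [-0. -0. -1.] w 0.0004 grip 0.0 F [ 0.1 -0.1  0.5] j [ 0.7   0.11 -1.15  1.93  0.11  1.16  1.06]
units [0.0029 0.0029 0.0032] turn -0.0001
```

{"op": "step_arm", "data": {
  "moves": [
    [1, [0.003, 0.003, 0], 0],
    [1, [0, 0, 0.0005], 0],
    [1, [0, 0, 0.0005], 0],
    [1, [0, 0, 0.0005], 0],
    [1, [0, 0, 0.0005], 0],
    [1, [0, 0, 0.0005], 0],
    [1, [0, 0, 0.0005], 0],
    [1, [0, 0, 0], 0],
    [1, [0, 0, 0], 0],
    [1, [0, 0, 0], 0]
  ]
}}

```text
time_s: 29.65
tcp_pos: [0.4305, 0.1411, 0.1742]
ee_rot: [0.039, 3.141, -0.0]
force: [-0.9, 0.2, 1.4]
width: 0.0005
grip_force: 0.5
```

```bash
python3 arc.py | tail -2
```

```text
t 29.65 tcp [0.4305 0.1411 0.1742] yaw 178.57 zaxis [ 0. -0. -1.] w 0.0005 grip 0.47990112791012507 F [-0.9  0.2  1.4] j [ 0.7   0.11 -1.15  1.94  0.11  1.16  1.06]
units [ 0.0002 -0.0001  0.0004] turn -0.0002
```

Contact at a tip height of 0.155 means the head is level. Backing off straight up and away.

{"op": "step_arm", "data": {
  "moves": [
    [1, [0, 0, -0.03], 0],
    [1, [0, 0, -0.08], 0],
    [1, [0, 0, -0.1], 0],
    [1, [0, -0.1, -0.1], 0],
    [1, [0, -0.13, -0.08], 0],
    [1, [0, -0.13, 0], 0],
    [1, [0, -0.13, 0], 0],
    [1, [0, -0.12, 0], 0],
    [1, [0, -0.05, 0], 0],
    [1, [0, 0, 0], 0]
  ]
}}

```text
time_s: 30.9
tcp_pos: [0.4238, -0.1233, 0.3304]
ee_rot: [0.042, 3.141, 0.001]
force: [0.4, 1.5, -1.1]
width: 0.0005
grip_force: 0.0
```

```bash
python3 - <<'E'
from arc import *
T=snap('top');S=snap('scene')
def red(s,roi):
    x0,y0,x1,y1=roi; im=cv2.resize(s['image'][y0:y1,x0:x1],None,fx=4,fy=4,interpolation=cv2.INTER_CUBIC)
    h=cv2.cvtColor(im,cv2.COLOR_RGB2HSV); m=cv2.inRange(h,(0,130,60),(11,255,255))|cv2.inRange(h,(172,130,60),(179,255,255))
    n,l,st,c=cv2.connectedComponentsWithStats(m); i=1+np.argmax(st[1:,4]); return c[i]/4-.375+[x0,y0]
p,e=tri(T,red(T,(205,220,275,320)),S,red(S,(325,150,420,260))); d=p-st2w(.115,.080,.150)
print('tab',p.round(4),e,'tilt',np.degrees(np.arctan2(d[2]-.004,-d[0])).round(2))
a=cv2.resize(T['image'],(400,300));b=cv2.resize(S['image'],(400,300)); save('end.png',np.hstack([a,b]))
E
```

```text
t 30.9 tcp [ 0.4238 -0.1233  0.3304] yaw 178.49 zaxis [ 0.     0.001 -1.   ] w 0.0005 grip 0.0 F [ 0.4  1.5 -1.1] j [ 1.01 -0.1  -0.76  1.73 -0.07  1.48  1.81]
units [-0.4204  0.6618  0.0126] turn -0.0006
[[ 8.000e+01  1.020e-01  3.255e-01]
 [ 2.000e+00 -4.300e-02  1.799e-01]]
[[0.041, 0.006], [0.04, 0.011], [0.039, 0.015], [0.038, 0.019], [0.036, 0.023], [0.033, 0.027], [0.03, 0.03], [0.027, 0.033], [0.024, 0.036], [0.02, 0.039], [0.016, 0.041], [0.011, 0.042], [0.007, 0.043]]
lvl
t 30.9 tcp [ 0.4238 -0.1233  0.3304] yaw 178.49 zaxis [ 0.     0.001 -1.   ] w 0.0005 grip 0.0 F [ 0.4  1.5 -1.1] j [ 1.01 -0.1  -0.76  1.73 -0.07  1.48  1.81]
units [0.0009 0.6607 0.3915] turn -0.0006
tab [0.4278 0.1403 0.1515] 0.0025254823600104133 tilt -0.9
```

View pics/end.png

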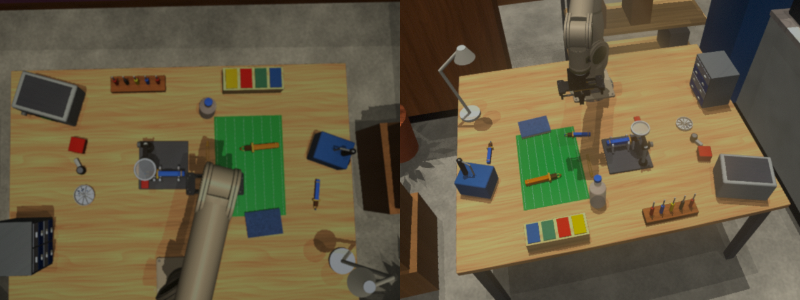

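The tab dropped 5 mm (1.8°) between the two measurements. That matches the contact geometry: about 2° raised before, level now. Everything else is where it was, so I'm handing in.

```bash
python3 -c "
from station import bot
print(bot.finish_job())"
```

```text
the job is handed in; nothing more can be done
None
```

The large blue clamp is seated in the cradle with its collar between the close-set forks, the magnifier is level over the stone to within about 1°, nothing else was moved, and the job was handed in at about 31 s; the judge's result was not shown.

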